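# Snap the wide glaze tub's lid shut

### The job

The wide glaze tub is going back on the shelf: press down each of the three raised snap tabs around its lid until all three lie flush. The narrower tub is still in use, so leave it alone, with no weight put on it.

Things in the scene. Friction and masses are not known exactly. Their poses are not given: they have to be found in the camera images.
- tab_a (a point): Press point on one of 3 snap tabs of the WIDE tub: on the tab's top face, 28 mm out from its hinge, 12 mm short of its free end. Tab: off-white plastic flap 40 wide, 40 long, 5 mm thick, hinged on the lid at its inner edge, slanting up and outwards. This point is 112 to 117 mm above the table at the start, 100 mm when flush; it goes 3 to 6 mm outwards as it sinks. Only its position matters.
- tab_b (a point): Press point on the second tab of the wide tub, same as tab_a, 120 degrees on around the lid. About 4 to 5 N straight down here moves a tab; it stays where it is left; its stop is about 1 mm below flush. The hinges are 60 mm from the tub's axis.
- tab_c (a point): Press point on the third tab of the wide tub, same as tab_a, 240 degrees on. The wide tub: fixed, any yaw, off-white plastic, grey lid with a strip of tape, 156 mm across the lid, 200 mm over its tabs, flat of the lid 94 mm above the table. Nothing near it is taller than its tabs.
- narrow_tub: The other tub with tabs, to be left alone: fixed, same plastics, but 96 mm across the lid, 124 mm over its tabs, and 70 mm high; its three smaller tabs (26 by 28 mm) are also up, at most 90 mm high. Origin at the centre of its underside, z up. It may stand left or right of the wide tub.
There are look-alikes about, which are no part of the job. What is shaped like the part that bears tab_a but orange is not meant.

How it is judged:
At the end, for the whole second after the job is handed in: All three tabs of the wide tub lie flush with its lid, each press point lower than 105 mm above the work surface (within 5 mm, some 10 degrees, of flush) (height (world z) of each of tab_a, tab_b, tab_c below 0.105 m); the robot touches nothing.
It fails at once if the narrow tub is pressed with more than 2 N (contact force between any of the fingers, the arm and narrow_tub above 2 N).
It also fails if it takes over 35 s, if anything falls off the work surface, if the arm or the gripper's body presses on something with over 40 N, if the wrist force passes 120 N, or if a joint passes its speed limit or range.

### The arm

A 7-joint arm with a two-finger parallel gripper is mounted at the origin on the work surface. World frame = base frame: x ahead of the robot, y to its left, z up, the work surface at z = 0. Lengths are in m, angles in rad, forces in N, time in s.
With the tool pointing down it reaches from about 0.425 to 0.875 m from the base axis. Payload 8.4 kg.
Tool frame: the origin (TCP) lies at the centre of the arm's flange, where the gripper is bolted on; the fingertips stand 182 mm ahead of it and the grasp point (between the pads) lies 164 mm ahead of it; z points along the fingers, y is the line along which they close (so a half turn about z gives the same grasp; the last joint's range is limited). The gripper opens to 87 mm and grips with 3 to 60 N. Pads are 19 mm wide; open, the fingers measure 117 mm over their backs; the gripper's body (75 mm by 190 mm) begins 51 mm behind the grasp point.
Start: joints at [-1.203, 0.333, 0.04, 1.465, -0.013, 1.343, -0.059], TCP at [0.293, 0.58, 0.405] pointing down, gripper open.
Joint ranges: [-2.58, 2.58], [-0.38, 2.09], [-1.3, 1.39], [0.25, 2.4], [-1.5, 4.64], [0.08, 2.09], [-2.65, 2.65]. Speed limits (rad/s): [2.22, 2.22, 2.79, 2.79, 3.14, 3.14, 3.14].

### API

Orientations are given as a unit quaternion [w, x, y, z].
In Python, from plant import monitor, optics, r gives the robot as it stands.
- The arm moves only by the shell command python3 -m handwheel 'ROWS' [FORCE]. ROWS is JSON, a list of rows, each a list of 7 numbers: the turn, a rotation vector about the tool's x, y, z in degrees, then the shift along the tool's x, y, z in mm, then the closure in counts, from 0 (fully open) to 255 (shut). A call has 1 to 12 rows; each row shifts and turns the commanded pose from where the row before left it, along the tool's axes as they then stand; what a row does not reach is not made up. A row lasts 1/12 s, in which the tool goes at most 41.7 mm and 7.16 degrees, less where a joint would pass 70% of its speed; a pose out of reach is approached as far as the arm can. A call is refused whole if a number of a shift passes 41.7 or a number of a turn 7.16, either way. A call with a gripper value outside its range is refused whole. The fingers move at their own pace and stop on an object; FORCE is the grip in N (left out, the last holds). Time passes only in rows, so rows that do not move let the fingers close. It gives the time, the measured TCP pose, the force, the opening and the grip force at its end, in the units of the state.
- monitor.state(): the state, without advancing time (a new reading comes with each control period).
- optics.capture(name): name is "scene" or "top" or "wrist"; returns a dict with "frame" (400x640x3 uint8, red, green, blue), "fx", "fy", "cx", "cy" (pixels), "eye" and "rotation" of the camera in the world; the wrist camera has in their place "hand_eye" (4x4, takes a point from camera to tool coordinates, whose origin is the TCP and whose axes are the flange's). Camera axes: x right, y up, looking along -z (the intrinsics and any distortion apply to the point x, -y, -z); pixel columns grow to the right and rows downward; lengths in m; the calibration is good to about 2 mm. A picture is of the moment at which its call begins: read the wrist's pose just before it. There is no depth.
- r.hand_in(): hands the job in; it is judged then, once.
The state is a dict: "time_s": time; "joint_positions": joint angles; "joint_vel": joint speeds; "joint_torque": joint torques, N m; "tcp_pos": TCP position; "tool_rot": TCP orientation; "wrist_force": force on the tool from outside, world axes, zero at the start; "moment": the same for the moment, N m; "grip_width": finger opening in m; "grip_force": force on a finger pad.
Only numpy, scipy, OpenCV 4.12 (cv2) and the standard library are available. Lean on these libraries where they do the work, as an engineer would, in place of code of your own. Each camera call takes 0.05 s, during which the arm holds its last target. There are 200 camera calls.

## Working session

There is one attempt and no reset: what is moved stays moved. The work goes in short steps, Python scripts to look and compute and a shell command to move; the robot and the scene stay as the last step left them, time stands still between calls to the robot, and variables do not carry over. Pictures are saved under pics/ and viewed, at most 10 in all, crops included, and the job is handed in when it is done.

```bash
mkdir -p pics
python3 - <<'E'
from plant import monitor, optics, r
import cv2, pickle
s=monitor.state(); print({k:s[k] for k in('time_s','tcp_pos','tool_rot','wrist_force','grip_width')})
for n in('top','scene'):
    c=optics.capture(n); cv2.imwrite(f'pics/{n}0.png',c['frame'][:,:,::-1]); pickle.dump(c,open(n+'.pkl','wb'))
    print({k:v for k,v in c.items() if k!='frame'})
E
```

```text
{'time_s': 0.0, 'tcp_pos': array([0.29245984, 0.58029965, 0.40385097]), 'tool_rot': array([-1.52125127e-04,  2.31331105e-01,  9.72874740e-01, -7.98493841e-04]), 'wrist_force': array([-0.87091409, -0.44432038,  0.06429554]), 'grip_width': 0.08700709320682105}
{'fx': 366.7957476529367, 'fy': 366.7957476529367, 'cx': 314.940519138096, 'cy': 197.44097759236917, 'eye': array([ 0.30202173, -0.0218726 ,  0.89283543]), 'rotation': array([ 0.7206659 ,  0.07220481, -0.06995513, -0.68595438])}
{'fx': 490.09833918382776, 'fy': 490.09833918382776, 'cx': 327.87212740892625, 'cy': 198.83696211875863, 'eye': array([ 0.90391095, -0.30989729,  0.91009337]), 'rotation': array([0.83592556, 0.24425549, 0.13316969, 0.47311049])}
```

View pics/top0.png

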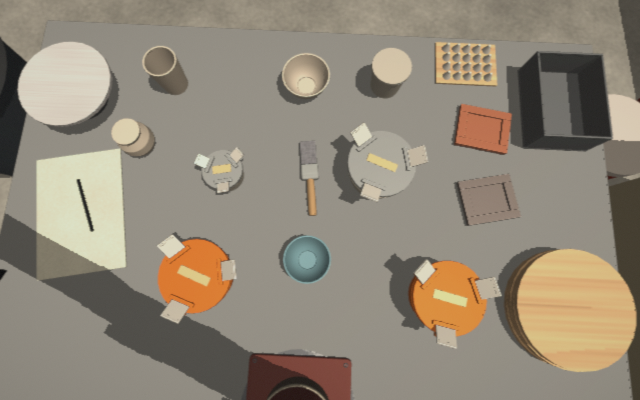

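View pics/scene0.png

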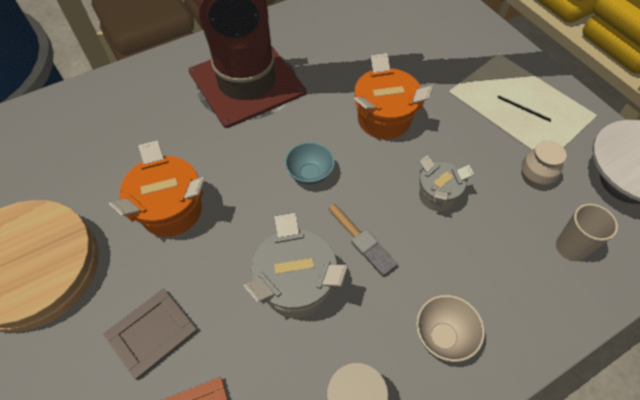

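Top view: the candidates with tabs are grey (382,163), grey (222,170), orange (195,275) and orange (449,298). The larger grey one at (382,163) is the wide tub; the small grey one is the narrow tub, and the orange ones are excluded. Its tabs are near (362,135), (417,157) and (371,191). In the scene view it is at (294,270), with tabs at (287,226), (335,275) and (263,288). I'll confirm with a crop and measure.

```bash
cat > h.py <<'E'
import numpy as np, cv2, pickle
from scipy.spatial.transform import Rotation as R
def ray(c,u,v):
    d=np.array([(u-c['cx'])/c['fx'],-(v-c['cy'])/c['fy'],-1.]); q=c['rotation']
    return R.from_quat([q[1],q[2],q[3],q[0]]).apply(d)
def plane(c,u,v,z):
    d=ray(c,u,v); return c['eye']+d*(z-c['eye'][2])/d[2]
def tri(cs,ps):
    A=0;b=0
    for c,p in zip(cs,ps):
        d=ray(c,*p);d/=np.linalg.norm(d);M=np.eye(3)-np.outer(d,d);A=A+M;b=b+M@c['eye']
    return np.linalg.solve(A,b)
E
python3 - <<'E'
from h import *
T=pickle.load(open('top.pkl','rb'));S=pickle.load(open('scene.pkl','rb'))
seeds={'top':[(362,135),(417,157),(371,191)],'scene':[(263,288),(335,275),(287,226)]}
out=[];cen={}
for n,c in(('top',T),('scene',S)):
    f=c['frame'].astype(int); lab=cv2.cvtColor(c['frame'],cv2.COLOR_RGB2LAB).astype(int)
    cen[n]=[]
    vis=c['frame'].copy()
    for (u,v) in seeds[n]:
        print(n,(u,v),f[v,u],lab[v,u])
        ref=np.median(lab[v-2:v+3,u-2:u+3].reshape(-1,3),0)
        m=(abs(lab-ref)*[.5,1,1]).max(2)<11
        w=np.zeros_like(m);w[v-18:v+19,u-18:u+19]=1;m&=w.astype(bool)
        m=cv2.morphologyEx(m.astype(np.uint8),cv2.MORPH_OPEN,np.ones((3,3)))
        _,L=cv2.connectedComponents(m);k=(L==L[v,u]).astype(np.uint8)
        cs,_=cv2.findContours(k,0,2);r=cv2.minAreaRect(cs[0]);M=cv2.moments(k,True)
        p=(M['m10']/M['m00'],M['m01']/M['m00']);cen[n].append(p);print(np.round(p,1),np.round(r[0],1),np.round(r[1],1),k.sum())
        vis[cv2.dilate(k,np.ones((3,3)))-k>0]=(255,0,255)
    u,v=np.mean(seeds[n],0).astype(int)
    out.append(cv2.resize(vis[v-60:v+60,u-70:u+70],None,fx=2.8,fy=2.8,interpolation=cv2.INTER_CUBIC))
cv2.imwrite('pics/crop.png',np.hstack(out)[:,:,::-1])
print('lid top',plane(T,382,163,.094),'scene',plane(S,294,270,.094),'narrow',plane(T,222,170,.07))
for a in cen['top']: print('top@.111',plane(T,*a,.111).round(4))
for b in cen['scene']: print('sc@.111',plane(S,*b,.111).round(4))
E
```

```text
top (362, 135) [222 218 195] [222 125 140]
[361.6 134.3] [361.2 134.1] [16.  16.1] 229
top (417, 157) [193 181 161] [189 129 140]
[410.9 157.6] [413. 157.] [36. 28.] 631
top (371, 191) [209 196 174] [203 129 141]
[371.3 191.8] [371.5 192. ] [18.4 12.3] 221
scene (263, 288) [154 145 127] [154 128 139]
[260.8 285.5] [263. 288.] [36. 36.] 1056
scene (335, 275) [194 183 159] [191 128 142]
[334.  274.3] [333.9 274.5] [18.5 19.3] 307
scene (287, 226) [198 188 166] [195 128 140]
[285.8 224.6] [285.9 224.6] [20.8 20.8] 431
lid top [ 0.55211196 -0.16319182  0.094     ] scene [ 0.56446162 -0.16821064  0.094     ] narrow [0.52420636 0.20385945 0.07      ]
top@.111 [ 0.6118 -0.1134  0.111 ]
top@.111 [ 0.5624 -0.2242  0.111 ]
top@.111 [ 0.4801 -0.1376  0.111 ]
sc@.111 [ 0.5675 -0.2346  0.111 ]
sc@.111 [ 0.6148 -0.1149  0.111 ]
sc@.111 [ 0.4834 -0.1397  0.111 ]
```

View pics/crop.png

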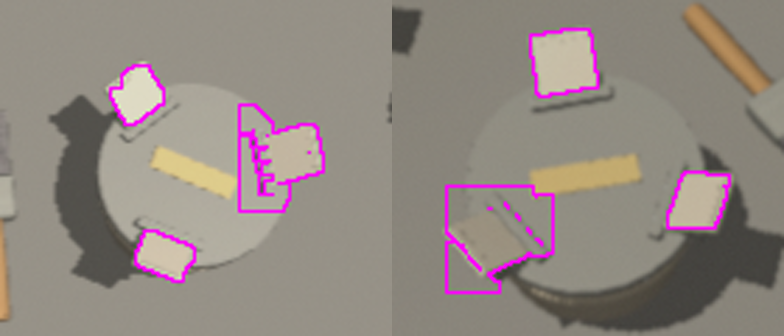

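The crop confirms the wide tub: a grey lid with tape, three raised off-white tabs, and much bigger than the other grey tub. The masks for two tabs are clean. The third needed reading by eye: top (417.3,156.4), scene (259,290).

Run:
```python
from h import *
from plant import monitor
T=pickle.load(open('top.pkl','rb'));S=pickle.load(open('scene.pkl','rb'))
P=[((361.6,134.3),(334,274.3)),((417.3,156.4),(259,290)),((371.3,191.8),(285.8,224.6))]
X=np.array([tri((T,S),p) for p in P]);print(X.round(4))
X=np.array([(plane(T,*p[0],.111)+plane(S,*p[1],.111))/2 for p in P]);c=X.mean(0);print(c.round(4))
d=(X-c)[:,:2];print('r',np.linalg.norm(d,axis=1).round(4),'ang',np.degrees(np.arctan2(d[:,1],d[:,0])).round(1))
a=np.arctan2(d[:,1],d[:,0])-np.radians([0,-120,120]);a0=np.angle(np.exp(1j*a).mean())
s=monitor.state();q=s['tool_rot'];Rt=R.from_quat([q[1],q[2],q[3],q[0]]);print(Rt.as_matrix().round(3))
prev=s['tcp_pos'].copy()
for k in(0,-120,120):
    t=a0+np.radians(k);g=np.r_[c[:2]+.087*np.array([np.cos(t),np.sin(t)]),.32];print(np.degrees(t).round(1),g.round(4),'tool mm',(Rt.inv().apply(g-prev)*1e3).round(1));prev=g
```

```text
[[ 0.6134 -0.1139  0.1071]
 [ 0.5693 -0.2407  0.1019]
 [ 0.4811 -0.1386  0.1065]]
[ 0.5549 -0.1642  0.111 ]
r [0.077  0.077  0.0775] ang [ 40.6 -79.  160.8]
[[-0.893  0.45  -0.001]
 [ 0.45   0.893 -0.001]
 [-0.    -0.001 -1.   ]]
40.8 [ 0.6208 -0.1073  0.32  ] tool mm [-602.6 -466.2   84.7]
-79.2 [ 0.5712 -0.2497  0.32  ] tool mm [ -19.8 -149.4    0.2]
160.8 [ 0.4728 -0.1356  0.32  ] tool mm [ 1.393e+02  5.750e+01 -1.000e-01]
```

Both cameras give a radius of 77 mm and 120° spacing. Moving above tab_a with the fingers closing and the height kept.

```bash
python3 -m handwheel '[[0,0,0,-25,-19,0,255],[0,0,0,-25,-19,0,255],[0,0,0,-25,-19,0,255],[0,0,0,-25,-19,0,255],[0,0,0,-25,-19,0,255],[0,0,0,-25,-19,0,255],[0,0,0,-25,-19,0,255],[0,0,0,-25,-19,0,255],[0,0,0,-25,-19,0,255],[0,0,0,-25,-19,0,255],[0,0,0,-25,-19,0,255],[0,0,0,-25,-19,0,255]]' 20
python3 -m handwheel '[[0,0,0,-25,-20,0,255],[0,0,0,-25,-20,0,255],[0,0,0,-25,-20,0,255],[0,0,0,-25,-20,0,255],[0,0,0,-25,-20,0,255],[0,0,0,-25,-20,0,255],[0,0,0,-25,-20,0,255],[0,0,0,-25,-20,0,255],[0,0,0,-25,-20,0,255],[0,0,0,-25,-20,0,255],[0,0,0,-25,-20,0,255],[0,0,0,-25,-20,0,255]]'
cat > go.py <<'E'
import sys; from h import *; from plant import monitor
s=monitor.state();q=s['tool_rot'];Rt=R.from_quat([q[1],q[2],q[3],q[0]])
print(s['time_s'],s['tcp_pos'].round(4),s['wrist_force'].round(1),s['grip_width'].round(3),'tip z mm',((s['tcp_pos'][2]-.182)*1e3).round(1))
print('tilt',np.degrees(Rt.as_rotvec()).round(2))
for g in([.6208,-.1073,.33],[.5712,-.2497,.33],[.4728,-.1356,.33]): print((Rt.inv().apply(np.array(g)-s['tcp_pos'])*1e3).round(1))
E
python3 go.py
```

```text
time_s: 1.1
tcp_pos: [0.4581, 0.2402, 0.4046]
tool_rot: [-0.0, 0.231, 0.973, -0.0]
wrist_force: [0.3, 0.2, 0.2]
grip_width: 0.015
grip_force: 0.0
time_s: 2.1
tcp_pos: [0.6181, -0.1089, 0.4044]
tool_rot: [-0.0, 0.231, 0.973, -0.0]
wrist_force: [-0.2, 0.0, -0.2]
grip_width: 0.0005
grip_force: 0.0Traceback (most recent call last):
  File "go.py", line 3, in <module>
    print(s['time_s'],s['tcp_pos'].round(4),s['wrist_force'].round(1),s['grip_width'].round(3),'tip z mm',((s['tcp_pos'][2]-.182)*1e3).round(1))
                                                                      ^^^^^^^^^^^^^^^^^^^^^
AttributeError: 'float' object has no attribute 'round'
```

```bash
sed -i "s/s\['grip_width'\].round(3)/s['grip_width']/" go.py
python3 -m handwheel '[[0,0,0,-2,3,25,255],[0,0,0,0,0,25,255],[0,0,0,0,0,25,255],[0,0,0,0,0,6,255],[0,0,0,0,0,6,255],[0,0,0,0,0,6,255],[0,0,0,0,0,6,255],[0,0,0,0,0,6,255],[0,0,0,0,0,6,255],[0,0,0,0,0,6,255],[0,0,0,0,0,3,255],[0,0,0,0,0,0,255]]'
python3 go.py
```

```text
time_s: 3.1
tcp_pos: [0.6212, -0.1055, 0.2851]
tool_rot: [0.001, 0.231, 0.973, 0.0]
wrist_force: [2.0, 0.5, 1.5]
grip_width: 0.0004
grip_force: 0.7
3.1 [ 0.6212 -0.1055  0.2851] [2.  0.5 1.5] 0.0004043102687743026 tip z mm 103.1
tilt [4.1580e+01 1.7507e+02 3.0000e-02]
[ -0.5  -1.7 -44.9]
[ -20.2 -151.2  -45. ]
[119.  -93.5 -45.1]
```

```bash
python3 -m handwheel '[[0,0,0,0,0,1,255],[0,0,0,0,0,1,255],[0,0,0,0,0,1,255],[0,0,0,0,0,0,255],[0,0,0,0,0,0,255]]'
python3 go.py
```

```text
time_s: 3.52
tcp_pos: [0.6211, -0.1057, 0.2821]
tool_rot: [0.0, 0.231, 0.973, 0.0]
wrist_force: [1.8, 0.2, 4.2]
grip_width: 0.0004
grip_force: 2.2
3.5167 [ 0.6211 -0.1057  0.2821] [1.8 0.2 4.2] 0.00042615122370545194 tip z mm 100.1
tilt [4.1610e+01 1.7508e+02 2.0000e-02]
[ -0.5  -1.5 -47.9]
[ -20.3 -151.   -48. ]
[118.9 -93.4 -48. ]
```

Tab_a is flush at tip height 100.1 mm. Lifting 48 mm and moving over to tab_b.

```bash
python3 -m handwheel '[[0,0,0,0,0,-16,255],[0,0,0,0,0,-16,255],[0,0,0,0,0,-16,255],[0,0,0,-4,-30,0,255],[0,0,0,-4,-30,0,255],[0,0,0,-4,-30,0,255],[0,0,0,-4,-30,0,255],[0,0,0,-4,-31,0,255],[0,0,0,0,0,0,255],[0,0,0,0,0,0,255]]'
python3 -m handwheel '[[0,0,0,0,0,6,255],[0,0,0,0,0,6,255],[0,0,0,0,0,6,255],[0,0,0,0,0,6,255],[0,0,0,0,0,6,255],[0,0,0,0,0,6,255],[0,0,0,0,0,6,255],[0,0,0,0,0,3,255],[0,0,0,0,0,2,255],[0,0,0,0,0,1,255],[0,0,0,0,0,0,255],[0,0,0,0,0,0,255]]'
python3 go.py
```

```text
time_s: 4.35
tcp_pos: [0.569, -0.2522, 0.3292]
tool_rot: [-0.001, 0.234, 0.972, -0.001]
wrist_force: [0.5, 0.8, -0.7]
grip_width: 0.0004
grip_force: 0.0
time_s: 5.35
tcp_pos: [0.5709, -0.2495, 0.2819]
tool_rot: [0.0, 0.231, 0.973, -0.0]
wrist_force: [2.1, -2.7, 2.9]
grip_width: 0.0004
grip_force: 1.5
5.35 [ 0.5709 -0.2495  0.2819] [ 2.1 -2.7  2.9] 0.0003583912469468069 tip z mm 99.9
tilt [ 41.61 175.11  -0.  ]
[ 19.4 149.5 -48.1]
[ -0.4  -0.  -48.1]
[138.8  57.6 -48.2]
```

Tab_b is flush. Next is tab_c.

```bash
python3 -m handwheel '[[0,0,0,0,0,-16,255],[0,0,0,0,0,-16,255],[0,0,0,0,0,-16,255],[0,0,0,28,11.5,0,255],[0,0,0,28,11.5,0,255],[0,0,0,28,11.5,0,255],[0,0,0,28,11.5,0,255],[0,0,0,27,11.5,0,255],[0,0,0,0,0,0,255],[0,0,0,0,0,0,255]]'
python3 -m handwheel '[[0,0,0,0,0,6,255],[0,0,0,0,0,6,255],[0,0,0,0,0,6,255],[0,0,0,0,0,6,255],[0,0,0,0,0,6,255],[0,0,0,0,0,6,255],[0,0,0,0,0,6,255],[0,0,0,0,0,3,255],[0,0,0,0,0,2,255],[0,0,0,0,0,1,255],[0,0,0,0,0,0,255],[0,0,0,0,0,0,255]]'
python3 go.py
python3 -m handwheel '[[0,0,0,0,0,-20,255],[0,0,0,0,0,-30,255],[0,0,0,0,0,-30,255],[0,0,0,0,0,-30,255],[0,0,0,0,0,-30,255],[0,0,0,0,0,0,255],[0,0,0,0,0,0,255]]'
python3 - <<'E'
from plant import optics
import cv2,numpy as np
o=[]
for n,(u,v) in(('top',(383,161)),('scene',(295,263))):
    f=optics.capture(n)['frame'];o.append(cv2.resize(f[v-60:v+60,u-70:u+70],None,fx=2.8,fy=2.8,interpolation=cv2.INTER_CUBIC))
cv2.imwrite('pics/after.png',np.hstack(o)[:,:,::-1])
E
```

```text
time_s: 6.18
tcp_pos: [0.4717, -0.134, 0.3296]
tool_rot: [-0.0, 0.23, 0.973, 0.001]
wrist_force: [0.9, -0.2, -0.1]
grip_width: 0.0004
grip_force: 0.0
time_s: 7.18
tcp_pos: [0.4723, -0.1359, 0.2817]
tool_rot: [-0.0, 0.231, 0.973, -0.0]
wrist_force: [-3.8, -0.1, 5.5]
grip_width: 0.001
grip_force: 2.3
7.1833 [ 0.4723 -0.1359  0.2817] [-3.8 -0.1  5.5] 0.0009563713380319413 tip z mm 99.7
tilt [-4.1650e+01 -1.7508e+02  2.0000e-02]
[-119.6   92.4  -48.4]
[-139.5  -57.1  -48.3]
[ -0.2   0.5 -48.3]
time_s: 7.77
tcp_pos: [0.473, -0.1359, 0.4232]
tool_rot: [0.002, 0.231, 0.973, 0.0]
wrist_force: [-0.5, -0.6, -1.1]
grip_width: 0.0006
grip_force: 0.0
```

View pics/after.png

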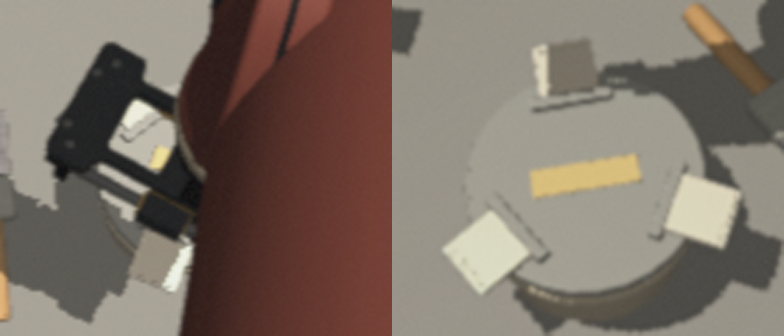

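The crop of the scene view shows all three tabs lying out flat, with the arm clear. The outer corners are at crop (740,187)/(722,247), (443,250)/(483,294) and (533,47)/(590,40). One quick check: at flush, the free ends should be at a radius of about 100 mm on the z=0.1 plane.

Run:
```python
from h import *
from plant import r
S=pickle.load(open('scene.pkl','rb'));ok=True
sh=np.array([.0016,.0014])  # scene-vs-mean offset
for a,b in(((740,187),(722,247)),((443,250),(483,294)),((533,47),(590,40))):
    u,v=(np.add(a,b)/2-[392,0])/2.8+[225,203]
    rad=np.linalg.norm(plane(S,u,v,.1)[:2]-[.5549,-.1642]);print(rad.round(4));ok&=rad<.112 and rad>.09
if ok: print(r.hand_in())
```

```text
0.1002
0.0997
0.095
the job is handed in; nothing more can be done
None
```

I pressed all three tabs on the wide tub down to flush (fingertip at about 100 mm on each) and handed the job in after about 8 s; the arm was clear and never touched the narrow tub. In the final check, two tab ends sat at the 100 mm flush radius and tab_c's read 95 mm, so tab_c is the less certain one.

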